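# Point out the waiting meal box and ring the counter bell

### The job

At the pick-up counter, push the orange arrow round with a fingertip until it points at the middle of the cardboard meal box that waits on one of the three small wooden boards, then press the counter bell's plunger right down and let it up again to call the customer. Nothing is to be picked up or moved: leave the box, the cup, the sauce bottle and the pen pot standing where they are, and do not press the bell before the arrow points at the box.

Things in the scene. Friction and masses are not known exactly. Their poses are not given: they have to be found in the camera images.
- arrow: orange arrow turning about an upright post on a fixed dark wooden foot (100 mm across, 12 mm high). Origin on the turning axis at counter height; x runs from the axis to the arrow's point, z up. Turns either way, over half a turn from its start, against light friction (0.1 N m), and stays where left. It starts pointing roughly toward the robot, away from the orders
- arrow_shaft (a point): a place to push: middle of the arrow's shaft 75 mm from the axis, 37 mm above the counter (x along the arrow, y to its left). The shaft is a bar 16 mm wide with upright sides, 22 to 52 mm above the counter, free from the hub (20 mm radius) to the barbed head (from 92 mm on, 55 mm wide). A round-ended tail reaches 63 mm the other way
- arrow_tip (a point): the arrow's point, 126 mm from the turning axis, half-way up (37 mm above the counter)
- mealbox_mid (a point): centre, half-way up, of the loose brown cardboard take-away box with crossed-flap lid, 110 (x) x 94 (y) x 60 mm high. It stands on one of three pale wooden boards (130 mm square, 8 mm thick, fixed) some 220 to 260 mm from the arrow's axis: to the left, beyond and to the right, in any order. The arrow is to point at this centre, seen from above
- plunger_top (a point): centre of the top of the counter bell's brass plunger, 20 mm across, 62 mm above the counter at rest, 16 mm above the dome. The bell is a silvery dome on a black base 84 mm across, fixed to the counter at the robot's left or right
- cup_mid (a point): bystander: 50 mm up the axis of a loose white paper cup with brown sleeve and black lid, 82 mm across, 105 mm high, on another of the boards
- sauce_mid (a point): bystander: 60 mm up the axis of a loose red sauce bottle with white nozzle, 60 mm across, 150 mm high, on the remaining board
- pot_mid (a point): bystander: 42 mm up the axis of a loose dark pen pot, 68 mm across, 85 mm high (pens to 140 mm), at the robot's left or right, opposite the bell
- plunger (a joint): how far the bell's plunger is pressed down, in m: 0 at rest, 0.006 fully down; a spring pushes it back (1 N at first, 4 N fully down)
Not all that is in view belongs to the job. Leave any blue or green look-alike of the part that bears arrow alone.

How it is judged:
On the way, in this order (a step that is already met when the one before it is completed fails the run):
1. the arrow points at the middle of the meal box and has come to rest (y of mealbox_mid in the frame of arrow between -0.025 and 0.025 m and x of mealbox_mid in the frame of arrow above 0.1 m and angular speed of arrow below 0.05 rad/s), for 0.2 s.
2. the bell's plunger is pressed down while the arrow points at the box (y of mealbox_mid in the frame of arrow between -0.025 and 0.025 m and x of mealbox_mid in the frame of arrow above 0.1 m and value of joint plunger above 0.004 m), for 0.02 s.
At the end, for the whole second after the job is handed in: The arrow is at rest and its line passes within 25 mm of the meal box's centre, with the box ahead of its point; after that the bell's plunger has been pressed at least 4 mm and is up again; the box, the cup, the sauce bottle and the pen pot stand upright within 15 mm of where they began (all of step 1 and value of joint plunger below 0.0015 m and distance of each of mealbox_mid, cup_mid, sauce_mid, pot_mid from where it was at the start of the episode below 0.015 m and angle between each of mealbox_mid, cup_mid, sauce_mid, pot_mid's own z axis and vertical below 0.2 rad); the robot touches nothing.
It fails at once if the bell is pressed while the arrow does not point at the meal box (value of joint plunger above 0.004 m and not (y of mealbox_mid in the frame of arrow between -0.025 and 0.025 m and x of mealbox_mid in the frame of arrow above 0.1 m)).
It fails at once if the meal box, the cup, the sauce bottle or the pen pot is lifted, carried, shoved or tipped (not (distance of each of mealbox_mid, cup_mid, sauce_mid, pot_mid from where it was at the start of the episode below 0.015 m and angle between each of mealbox_mid, cup_mid, sauce_mid, pot_mid's own z axis and vertical below 0.2 rad)).
It also fails if it takes over 53 s, if anything falls off the work surface, if the arm or the gripper's body presses on something with over 40 N, if the wrist force passes 120 N, or if a joint passes its speed limit or range.

### The arm

A 7-joint arm with a two-finger parallel gripper is mounted at the origin on the work surface. World frame = base frame: x ahead of the robot, y to its left, z up, the work surface at z = 0. Lengths are in m, angles in rad, forces in N, time in s.
With the tool pointing down it reaches from about 0.35 to 0.9 m from the base axis. Payload 8.1 kg.
Tool frame: the origin (TCP) lies on the centre line of the jaws, within the pads' length; the fingertips stand nose_length ahead of it and the grasp point (between the pads) lies 5 mm behind it (nose_length is the distance from the TCP to the fingertips, in m); z points along the fingers, y is the line along which they close (so a half turn about z gives the same grasp; the last joint's range is limited). The gripper opens to 85 mm and grips with 20 to 120 N. Pads are 22 mm wide; open, the fingers measure 114 mm over their backs; the gripper's body (76 mm by 85 mm) begins 54 mm behind the grasp point. The pads swing forward as they close: fully open they stand 13 mm farther back than shut.
Start: joints at [1.195, 0.434, 0.025, 1.573, -0.012, 1.134, -0.075], TCP at [0.168, -0.602, 0.245] pointing down, gripper open.
Joint ranges: [-2.62, 2.62], [-0.44, 2.09], [-1.27, 1.32], [0.08, 2.57], [-1.32, 4.46], [0.12, 2], [-2.74, 2.74]. Speed limits (rad/s): [2.22, 2.22, 3.01, 3.01, 3.14, 3.14, 3.14].

### API

Orientations are given as a unit quaternion [w, x, y, z].
In Python, from plant import * gives the robot as it stands.
- The arm moves only by the tool play_rows, never from a script. Its argument "motion" is one flat list of numbers, 5 for each row, row after row: the opening, from -1 (shut) to 1 (fully open), so that 0 is half open, then the shift along the tool's x, y, z in m, then the turn about the tool's z in degrees. In form: [hand, tx, ty, tz, twist, hand, tx, ty, tz, twist, ...]. A call has 1 to 12 rows; each row shifts and turns the commanded pose from where the row before left it, along the tool's axes as they then stand; what a row does not reach is not made up. A row lasts 1/10 s, in which the tool goes at most 50 mm and 8.59 degrees, less where a joint would pass 70% of its speed; a pose out of reach is approached as far as the arm can. A call is refused whole if a number of a shift passes 0.05 or a number of a turn 8.59, either way. A call with a gripper value outside its range is refused whole. The fingers move at their own pace and stop on an object; the grip force is fixed at half the most. Time passes only in rows, so rows that do not move let the fingers close. It gives the time, the measured TCP pose, the force, the opening and the grip force at its end, in the units of the state.
- get_state(): the state, without advancing time (a new reading comes with each control period).
- capture(name): name is "scene" or "top" or "wrist"; returns a dict with "image" (420x560x3 uint8, blue, green, red), "depth" (420x560 float32, m along the optical axis (not along the pixel's ray), 0 where there is no reading), "fov_y" (degrees; the focal length in pixels is half the picture's height over the tangent of half this angle, whatever the lens; pixels are square), "cx", "cy" (the principal point, pixels), "R" (3x3) and "t" (3): a world point X has camera coordinates R X + t; the wrist camera has in their place "tool_from_camera" (4x4, takes a point from camera to tool coordinates, whose origin is the TCP and whose axes are the flange's). Camera axes: x right, y down, z forward; pixel columns grow to the right and rows downward; lengths in m; the calibration is good to about 2 mm. A picture is of the moment at which its call begins: read the wrist's pose just before it.
- job_done(): hands the job in; it is judged then, once.
The state is a dict: "time": time; "joint_positions": joint angles; "dq": joint speeds; "joint_efforts": joint torques, N m; "ee_pos": TCP position; "ee_rot": TCP orientation; "force": force on the tool from outside, world axes, zero at the start; "ft_torque": the same for the moment, N m; "grip_width": opening from 0.0 (shut) to 1.0 (fully open); "grip_force": force on a finger pad.
Only numpy, scipy, OpenCV 4.12 (cv2) and the standard library are available. Lean on these libraries where they do the work, as an engineer would, in place of code of your own. Each camera call takes 0.05 s, during which the arm holds its last target. There are 200 camera calls.

## Working session

There is one attempt and no reset: what is moved stays moved. The work goes in short steps, Python scripts to look and compute and a tool call to move; the robot and the scene stay as the last step left them, time stands still between calls to the robot, and variables do not carry over. Pictures are saved under pics/ and viewed, at most 10 in all, crops included, and the job is handed in when it is done.

Besides the shell and the picture viewer there is one more tool, called after "Request:" by a JSON object that holds its "method" and its "body", one argument or row to a line. play_rows: Moves the arm, as the interface text tells. Its arguments: {"type":"object","properties":{"motion":{"type":"array","items":{"type":"number"}}},"required":["motion"]}

```bash
mkdir -p pics; ls; python3 - <<'E'
from plant import *
import cv2,numpy as np,pickle
s=get_state();print({k:np.round(v,3) for k,v in s.items()})
for n in("top","scene"):
    c=capture(n);cv2.imwrite(f"pics/{n}0.png",c["image"]);pickle.dump(c,open(f"{n}.pkl","wb"))
    print(n,c["fov_y"],c["cx"],c["cy"],c["R"],c["t"])
print([k for k in globals() if 'nose' in k])
E
```

```text
pics
{'time': np.float64(0.0), 'joint_positions': array([ 1.195,  0.435,  0.025,  1.574, -0.012,  1.134, -0.075]), 'dq': array([ 0.001,  0.001, -0.   , -0.001, -0.   ,  0.001,  0.   ]), 'joint_efforts': array([-1.0000e-03, -6.7047e+01,  1.0250e+00, -3.1621e+01,  1.6000e-02,
        1.2000e-02, -0.0000e+00]), 'ee_pos': array([ 0.168, -0.601,  0.245]), 'ee_rot': array([-0.001,  0.991,  0.136, -0.   ]), 'force': array([-0.083,  0.706,  0.649]), 'ft_torque': array([-0.031, -0.017, -0.025]), 'grip_force': np.float64(0.0), 'grip_width': np.float64(0.999)}
top 49.65392285411899 283.80906008294687 203.9331423144318 [[ 0.01625171 -0.99968633 -0.01905578]
 [-0.99476219 -0.01424224 -0.10121929]
 [ 0.10091614  0.02060096 -0.99468162]] [0.02342941 0.51583721 1.30111183]
scene 45.05085020452986 279.38247580142917 210.9312685326317 [[-0.61572705  0.78789652  0.00996386]
 [ 0.56318921  0.44889577 -0.69376546]
 [-0.55108813 -0.42155861 -0.72013208]] [ 0.28675217 -0.22994315  1.50584225]
['nose_length']
```

View pics/top0.png

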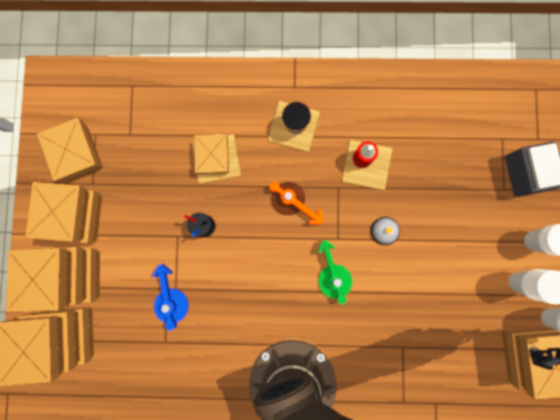

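View pics/scene0.png

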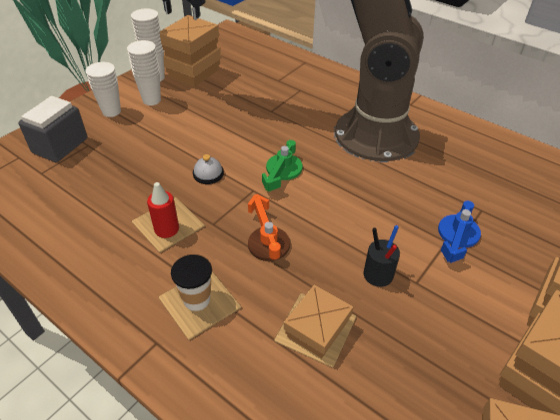

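In the top view the orange arrow has its hub at (288,196) and points to (322,222), lower right. The candidates are:
- **Arrows:** orange (288,196), green (335,280) and blue (170,303). I choose orange.
- **Boxes:** (211,154) on a pale board, and loose or stacked ones at the far left (68,150), (57,212), (40,280) and (25,350), plus one at the right (540,365). I choose (211,154).
- **Bell:** (386,231).
- **Pen pot:** (201,225).

Next I measure these and check a close crop.

```bash
cat > h.py <<'E'
import numpy as np,cv2,pickle
def ray(c,uv,z):
    f=c["image"].shape[0]/2/np.tan(np.radians(c["fov_y"])/2)
    d=c["R"].T@np.array([(uv[0]-c["cx"])/f,(uv[1]-c["cy"])/f,1]);o=-c["R"].T@c["t"]
    return o+d*(z-o[2])/d[2]
def proj(c,X):
    f=c["image"].shape[0]/2/np.tan(np.radians(c["fov_y"])/2)
    p=c["R"]@np.array(X)+c["t"];return np.array([c["cx"]+f*p[0]/p[2],c["cy"]+f*p[1]/p[2]])
def cloud(c):
    f=c["image"].shape[0]/2/np.tan(np.radians(c["fov_y"])/2)
    v,u=np.mgrid[:420,:560];d=c["depth"]
    P=np.stack([(u-c["cx"])/f*d,(v-c["cy"])/f*d,d],-1)
    return (P-c["t"])@c["R"]
def orange(c):
    h=cv2.cvtColor(c["image"],cv2.COLOR_BGR2HSV)
    return (cv2.inRange(h,(3,225,190),(13,255,255))>0)
E
python3 - <<'E'
from h import *
import plant;print("nose",plant.nose_length)
c=pickle.load(open("top.pkl","rb"));P=cloud(c);h=cv2.cvtColor(c["image"],cv2.COLOR_BGR2HSV)
for n,uv in dict(hub=(288,196),tip=(322,222),box=(211,154),bell=(388,230),pot=(201,225),shaft=(303,208)).items():print(n,h[uv[1],uv[0]],P[uv[1],uv[0]].round(3))
def rep(n,m,x0,x1,y0,y1):
    mm=np.zeros_like(m);mm[y0:y1,x0:x1]=m[y0:y1,x0:x1];q=P[mm];print(n,len(q))
    if len(q)==0:return
    r=cv2.minAreaRect((q[:,:2]*1000).astype(np.float32));print(q.mean(0).round(3),np.round(r[0]),np.round(r[1]),r[2]);return q
q=rep("box",(abs(P[...,2]-.068)<.008),185,245,125,190)
rep("cup",(abs(P[...,2]-.11)<.01),270,320,90,150)
rep("sauce",(P[...,2]>.09),340,395,130,185)
rep("pot",(P[...,2]>.07),180,220,205,245)
rep("bell",(P[...,2]>.03),365,405,210,250)
rep("plunger",(P[...,2]>.054),365,405,210,250)
q=rep("arrow",orange(c)&(P[...,2]>.03),260,330,175,230)
o=orange(c);o[:170]=0;o[235:]=0;o[:,:260]=0;o[:,340:]=0
im=c["image"].copy();im[o]=(255,255,255)
cr=np.hstack([cv2.resize(x[120:250,170:410],None,fx=1.66*1,fy=1.66*1,interpolation=cv2.INTER_CUBIC) for x in(c["image"],im)])
cv2.imwrite("pics/crop1.png",cr);print(cr.shape)
E
```

```text
nose 0.014
hub [170   3 230] [0.534 0.019 0.071]
tip [ 14 234 245] [ 0.466 -0.082  0.001]
box [ 16 173 225] [0.653 0.242 0.066]
bell [ 24 205 251] [ 0.442 -0.264  0.061]
pot [105  12  44] [0.447 0.261 0.083]
shaft [ 15 255 254] [ 0.502 -0.024  0.053]
box 1247
[0.656 0.244 0.068] [656. 245.] [111.  95.] 3.348050594329834
cup 657
[0.756 0.    0.114] [757.   1.] [80. 80.] 17.452045440673828
sauce 399
[ 0.645 -0.188  0.161] [540. -95.] [ 59. 369.] 48.92134475708008
pot 497
[0.45  0.265 0.102] [407. 158.] [306.  66.] 68.26017761230469
bell 428
[ 0.443 -0.26   0.057] [ 403. -152.] [ 67. 308.] 20.007854461669922
plunger 44
[ 0.437 -0.234  0.208] [ 418. -134.] [ 18. 285.] 11.407722473144531
arrow 130
[0.516 0.004 0.05 ] [518.  -2.] [171.  39.] 50.48244857788086
(216, 796, 3)
```

View pics/crop1.png

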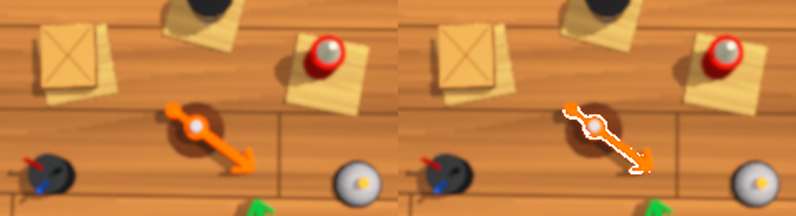

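The crop confirms the choice: the orange arrow is on the dark foot, its white hub cap at crop (196,126), its barb at (250,168), and the crossed-flap box is on the left board at (68,55). My orange mask only caught edges, so I widen the hue range and get the axis and angle.

```bash
cat >> h.py <<'E'
def arrow(c,win=(225,130,370,260)):
    """hub centre and heading (deg) of the orange arrow from the top picture"""
    h=cv2.cvtColor(c["image"],cv2.COLOR_BGR2HSV);P=cloud(c)
    x0,y0,x1,y1=win;w=np.zeros(h.shape[:2],bool);w[y0:y1,x0:x1]=1
    o=(cv2.inRange(h,(3,215,215),(18,255,255))>0)&w&(abs(P[...,2]-.047)<.013)
    A=np.array([.533,.018])
    q=P[o][:,:2];q=q[np.hypot(*(q-A).T)<.14]
    d=q-A;r=np.hypot(*d.T);
    l=d[(r>.095)].mean(0) # only the head reaches this far
    v=cv2.fitLine(q.astype(np.float32),cv2.DIST_L2,0,1e-4,1e-4).ravel()
    vv=v[:2]*np.sign(v[:2]@l)
    return len(q),np.degrees(np.arctan2(l[1],l[0])),np.degrees(np.arctan2(vv[1],vv[0])),v[2:]
E
python3 - <<'E'
from h import *
c=pickle.load(open("top.pkl","rb"));P=cloud(c);h=cv2.cvtColor(c["image"],cv2.COLOR_BGR2HSV)
print(arrow(c))
w=np.zeros((420,560),bool);w[180:212,272:304]=1
m=w&(h[...,1]<90)&(h[...,2]>150);v,u=np.nonzero(m);print(len(u),u.mean(),v.mean(),ray(c,(u.mean(),v.mean()),.071))
m=w&(P[...,2]>.062);print(P[m].mean(0),m.sum())
w[:]=0;w[210:250,365:410]=1
m=w&(P[...,2]>.05)&(P[...,2]<.07)&(h[...,1]>120);print("pl",P[m].mean(0),m.sum(),P[m].max(0)-P[m].min(0))
v,u=np.nonzero(w&(h[...,1]>150)&(h[...,2]>200)&(h[...,0]>18));print(u.mean(),v.mean(),len(u),ray(c,(u.mean(),v.mean()),.062))
g=cv2.inRange(h,(45,150,80),(75,255,255))>0;q=P[g&(P[...,2]>.015)];print("green",q.min(0),q.max(0))
E
```

```text
(447, np.float64(-125.19587839330092), np.float64(-125.7195776060325), array([ 0.5135824 , -0.00987896], dtype=float32))
37 287.7567567567568 195.75675675675674 [0.53431335 0.01959222 0.071     ]
[0.52201875 0.01905651 0.18985872] 43
pl [ 0.44297425 -0.2651598   0.06270104] 29 [0.01424546 0.01628647 0.01091371]
388.2173913043478 229.91304347826087 23 [ 0.44246755 -0.26474995  0.062     ]
green [ 0.23641464 -0.16632784  0.01500385] [0.41163362 0.00396459 1.34685117]
```

Measured positions:
- Axis A ≈ (0.534, 0.019), arrow heading ≈ -125.5°.
- Box (0.656, 0.245), so the target heading is ≈ 61.6°. That is 172° clockwise, the shorter way.
- Plunger (0.443, -0.265).

I'll shut the fingers, square the tool and move across high up.

Request:
{"method": "play_rows", "body": {
  "motion": [-1,0,0,0,7.8,-1,0,0,0,7.8,-1,0.025,-0.037,0,0,-1,0.025,-0.037,0,0,-1,0.025,-0.037,0,0,-1,0.025,-0.037,0,0,-1,0.025,-0.037,0,0,-1,0.025,-0.037,0,0,-1,0.025,-0.037,0,0,-1,0.025,-0.037,0,0,-1,0.025,-0.037,0,0,-1,0.025,-0.037,0,0]
}}

```text
time: 1.3
ee_pos: [0.4187, -0.2301, 0.2452]
ee_rot: [0.0, 1.0, 0.0, -0.0]
force: [0.4, -1.1, -0.0]
grip_width: -0.0
grip_force: 0.0
```

Request:
{"method": "play_rows", "body": {
  "motion": [-1,0.0236,-0.035,0,0,-1,0.0236,-0.035,0,0,-1,0.0236,-0.035,0,0,-1,0.0236,-0.035,0,0,-1,0.0236,-0.035,0,0,-1,0,0,0.04,0,-1,0,0,0.04,0,-1,0,0,0.04,0,-1,0,0,0,0,-1,0,0,0,0]
}}

```text
time: 2.3
ee_pos: [0.5359, -0.0567, 0.1255]
ee_rot: [-0.0, 1.0, 0.0, -0.001]
force: [0.0, 0.3, 1.3]
grip_width: -0.002
grip_force: 0.0
```

```bash
python3 - <<'E'
from h import *
from plant import *
s=get_state();print(s["ee_pos"]);c=capture("wrist");cv2.imwrite("pics/w1.png",c["image"])
T=np.array(c["tool_from_camera"]);print(T.round(3),c["fov_y"])
from scipy.spatial.transform import Rotation as Ro
w,x,y,z=s["ee_rot"];W=np.eye(4);W[:3,:3]=Ro.from_quat([x,y,z,w]).as_matrix();W[:3,3]=s["ee_pos"];W=W@T
c["R"]=W[:3,:3].T;c["t"]=-c["R"]@W[:3,3]
pickle.dump(c,open("w.pkl","wb"))
for X in [(.534,.019,.071),(.4975,-.042,.052),(.537,-.054,.03)]:print(proj(c,X).round())
E
```

```text
[ 0.53588383 -0.05668616  0.12554307]
[[-0.001 -0.958 -0.288  0.074]
 [ 1.    -0.001 -0.     0.001]
 [-0.    -0.288  0.958 -0.129]
 [ 0.     0.     0.     1.   ]] 67.17854260429154
[150. 237.]
[251. 275.]
[268. 213.]
```

View pics/w1.png

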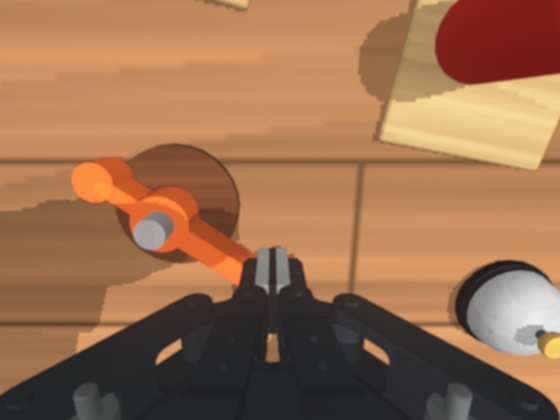

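The hub shows at (152,232), matching the projected (150,237). The fingertips at (272,255) will come down on bare wood beside the shaft, with the bell and sauce well clear. Next: descend, and work out the push arc.

Request:
{"method": "play_rows", "body": {
  "motion": [-1,0,0,0.03,0,-1,0,0,0.03,0,-1,0,0,0.022,0,-1,0,0,0,0]
}}

```text
time: 2.75
ee_pos: [0.536, -0.0569, 0.0431]
ee_rot: [0.0, 1.0, 0.0, -0.0]
force: [0.1, -0.4, 0.5]
grip_width: 0.002
grip_force: 0.0
```

```bash
python3 - <<'E'
from plant import *
import numpy as np
p=get_state()["ee_pos"];print(p)
A=np.array([.534,.019]);th=np.radians(np.r_[np.arange(-94,-267,-6)])
W=A+.063*np.c_[np.cos(th),np.sin(th)];d=np.diff(np.vstack([p[:2],W]),axis=0)*[1,-1]
for i in range(0,len(d),10):print([(round(a*1000,1),round(b*1000,1)) for a,b in d[i:i+10]])
E
```

```text
[ 0.53599338 -0.05691546  0.04314627]
[(np.float64(-6.4), np.float64(-13.1)), (np.float64(-6.5), np.float64(-0.8)), (np.float64(-6.4), np.float64(-1.5)), (np.float64(-6.2), np.float64(-2.1)), (np.float64(-6.0), np.float64(-2.8)), (np.float64(-5.7), np.float64(-3.4)), (np.float64(-5.3), np.float64(-4.0)), (np.float64(-4.8), np.float64(-4.5)), (np.float64(-4.3), np.float64(-5.0)), (np.float64(-3.8), np.float64(-5.4))]
[(np.float64(-3.2), np.float64(-5.8)), (np.float64(-2.6), np.float64(-6.1)), (np.float64(-1.9), np.float64(-6.3)), (np.float64(-1.3), np.float64(-6.5)), (np.float64(-0.6), np.float64(-6.6)), (np.float64(0.1), np.float64(-6.6)), (np.float64(0.8), np.float64(-6.5)), (np.float64(1.5), np.float64(-6.4)), (np.float64(2.1), np.float64(-6.2)), (np.float64(2.8), np.float64(-6.0))]
[(np.float64(3.4), np.float64(-5.7)), (np.float64(4.0), np.float64(-5.3)), (np.float64(4.5), np.float64(-4.8)), (np.float64(5.0), np.float64(-4.3)), (np.float64(5.4), np.float64(-3.8)), (np.float64(5.8), np.float64(-3.2)), (np.float64(6.1), np.float64(-2.6)), (np.float64(6.3), np.float64(-1.9)), (np.float64(6.5), np.float64(-1.3))]
```

Request:
{"method": "play_rows", "body": {
  "motion": [-1,-0.0064,-0.0131,0,0,-1,-0.0065,-0.0008,0,0,-1,-0.0064,-0.0015,0,0,-1,-0.0062,-0.0021,0,0,-1,-0.006,-0.0028,0,0,-1,-0.0057,-0.0034,0,0,-1,-0.0053,-0.004,0,0,-1,-0.0048,-0.0045,0,0,-1,-0.0043,-0.005,0,0,-1,-0.0038,-0.0054,0,0]
}}

```text
time: 3.75
ee_pos: [0.4801, -0.0139, 0.0432]
ee_rot: [0.0, 1.0, 0.0, -0.0]
force: [1.0, -1.2, 0.1]
grip_width: 0.0
grip_force: 0.9
```

```bash
python3 - <<'E'
from h import *
from plant import *
c=capture("top");cv2.imwrite("pics/t1.png",cv2.resize(c["image"][120:270,200:400],None,fx=3,fy=3));print(arrow(c))
E
```

```text
(67, np.float64(nan), np.float64(nan), array([0.58397967, 0.03017345], dtype=float32))h.py:25: RuntimeWarning: Mean of empty slice.
  l=d[(r>.095)].mean(0) # only the head reaches this far
  ret = um.true_divide(
```

View pics/t1.png

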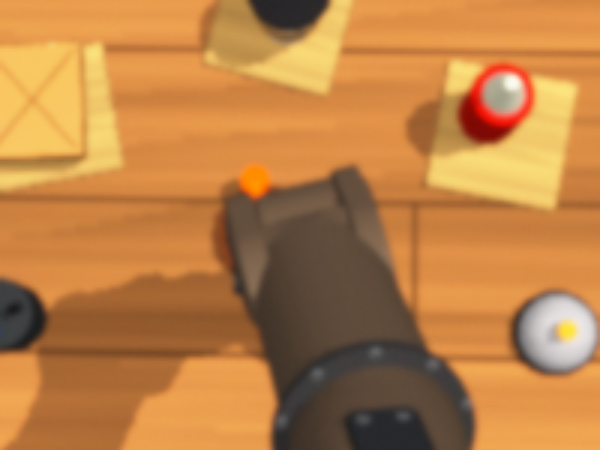

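The arm hides most of the arrow. The tail end shows at crop (255,182), giving a heading of about -168°, which is what the finger's place predicts. I continue the arc.

Request:
{"method": "play_rows", "body": {
  "motion": [-1,-0.0032,-0.0058,0,0,-1,-0.0026,-0.0061,0,0,-1,-0.0019,-0.0063,0,0,-1,-0.0013,-0.0065,0,0,-1,-0.0006,-0.0066,0,0,-1,0.0001,-0.0066,0,0,-1,0.0008,-0.0065,0,0,-1,0.0015,-0.0064,0,0,-1,0.0021,-0.0062,0,0,-1,0.0028,-0.006,0,0]
}}

```text
time: 4.8
ee_pos: [0.4783, 0.0494, 0.0432]
ee_rot: [0.0, 1.0, 0.0, -0.0]
force: [-0.4, -2.6, -0.6]
grip_width: -0.005
grip_force: 0.9
```

Request:
{"method": "play_rows", "body": {
  "motion": [-1,0.0034,-0.0057,0,0,-1,0.004,-0.0053,0,0,-1,0.0045,-0.0048,0,0,-1,0.005,-0.0043,0,0,-1,0.0054,-0.0038,0,0,-1,0.0058,-0.0032,0,0,-1,0,0,0,0,-1,0,0,0,0]
}}

```text
time: 5.6
ee_pos: [0.507, 0.0763, 0.0434]
ee_rot: [-0.0, 1.0, 0.0, 0.0]
force: [-0.3, -0.5, 0.8]
grip_width: -0.001
grip_force: 0.0
```

```bash
cat >> h.py <<'E'
def wristcam():
    from plant import get_state,capture
    from scipy.spatial.transform import Rotation as Ro
    s=get_state();c=capture("wrist");w,x,y,z=s["ee_rot"];W=np.eye(4)
    W[:3,:3]=Ro.from_quat([x,y,z,w]).as_matrix();W[:3,3]=s["ee_pos"];W=W@np.array(c["tool_from_camera"])
    c["R"]=W[:3,:3].T;c["t"]=-c["R"]@W[:3,3];return c,s
E
python3 - <<'E'
from h import *
from plant import *
c=capture("scene");cv2.imwrite("pics/s1.png",c["image"]);w,s=wristcam()
A=np.array([.534,.019]);d=s["ee_pos"][:2]-A;print(s["ee_pos"],np.degrees(np.arctan2(d[1],d[0])),np.hypot(*d))
cv2.imwrite("pics/sw.png",np.hstack([cv2.resize(c["image"][100:380,100:470],(400,303)),cv2.resize(w["image"],(400,300))[:303].copy() if 0 else cv2.resize(w["image"],(400,303))]))
E
```

```text
[0.50678256 0.07617234 0.04338601] 115.45723276571464 0.0633203364408923
```

View pics/sw.png

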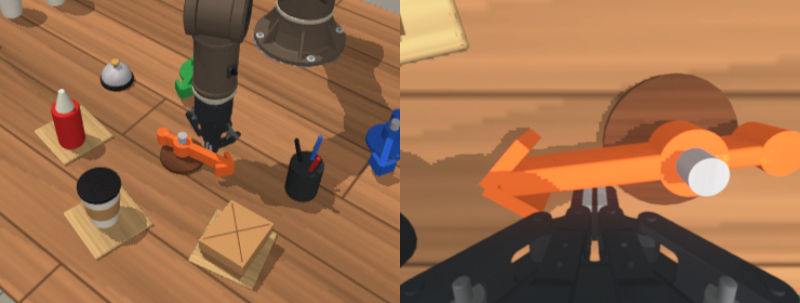

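The arrow now points left with the finger behind it. Its tip is at about (112,259) in wrist pixels, and the bystanders are untouched. I measure the heading from the tip.

```bash
cat >> h.py <<'E'
def heading(c,A=np.array([.534,.019])):
    """arrow heading from a wrist view: farthest orange point of the top face"""
    h=cv2.cvtColor(c["image"],cv2.COLOR_BGR2HSV);P=cloud(c)
    o=(cv2.inRange(h,(3,190,140),(18,255,255))>0)&(abs(P[...,2]-.052)<.006)
    q=P[o][:,:2]-A;r=np.hypot(*q.T);q=q[r<.14];r=r[r<.14]
    k=q[r>r.max()-.006].mean(0);s=q[(r>.03)&(r<.085)&(q@k>0)]
    l=np.linalg.svd(s-s.mean(0))[2][0]; l=l*np.sign(l@k)
    return r.max(),np.degrees(np.arctan2(k[1],k[0])),np.degrees(np.arctan2(l[1],l[0])),len(q)
E
python3 - <<'E'
from h import *
c,s=wristcam();print(heading(c),s["ee_pos"])
B=np.array([.656,.245]);print(np.degrees(np.arctan2(*(B-[.534,.019])[::-1])))
A=np.array([.534,.019]);p=s["ee_pos"][:2]
th=np.radians(np.arange(115.5-5.5,86,-5));W=A+.063*np.c_[np.cos(th),np.sin(th)]
print((np.diff(np.vstack([p,W]),axis=0)*[1,-1]*1000).round(1).tolist())
E
```

```text
(np.float64(0.12357214858339242), np.float64(96.37647127531075), np.float64(100.4569163518241), 9373) [0.50664102 0.07605011 0.04341946]
61.63880567042629
[[5.8, -2.2], [5.2, -1.7], [5.4, -1.2], [5.4, -0.7], [5.5, -0.2]]
```

Request:
{"method": "play_rows", "body": {
  "motion": [-1,0.0058,-0.0022,0,0,-1,0.0052,-0.0017,0,0,-1,0.0054,-0.0012,0,0,-1,0.0054,-0.0007,0,0,-1,0.0055,-0.0002,0,0,-1,0,0,0,0,-1,0,0,0,0]
}}

```text
time: 6.45
ee_pos: [0.5345, 0.0823, 0.0434]
ee_rot: [-0.0, 1.0, 0.0, 0.001]
force: [0.6, -0.3, -0.1]
grip_width: -0.001
grip_force: 0.0
```

```bash
python3 - <<'E'
from h import *
c,s=wristcam();print(heading(c),s["ee_pos"]);
A=np.array([.534,.019]);p=s["ee_pos"][:2];d=p-A;f=np.degrees(np.arctan2(d[1],d[0]));print(f)
E
```

```text
(np.float64(0.12439688695896982), np.float64(69.78162129029877), np.float64(70.72792155245533), 15820) [0.53447111 0.08226682 0.04341347]
89.57336217321108
```

Request:
{"method": "play_rows", "body": {
  "motion": [-1,0.0045,0.0003,0,0,-1,0.0045,0.0007,0,0,-1,0,0,0,0,-1,0,0,0,0]
}}

```text
time: 6.9
ee_pos: [0.5433, 0.081, 0.0434]
ee_rot: [-0.0, 1.0, 0.0, 0.0]
force: [-1.2, 0.4, -0.1]
grip_width: 0.005
grip_force: 0.0
```

```bash
python3 - <<'E'
from h import *
c,s=wristcam();print(heading(c),s["ee_pos"])
E
```

```text
(np.float64(0.12467624731142996), np.float64(61.384570811818264), np.float64(62.733684513420904), 14489) [0.5433391  0.08100316 0.04339649]
```

The heading is about 62°, on target. Back off, lift, and move over to the bell.

Request:
{"method": "play_rows", "body": {
  "motion": [-1,-0.01,-0.005,0,0,-1,-0.01,-0.005,0,0,-1,-0.01,-0.005,0,0,-1,0,0,0,0,-1,0,0,-0.04,0,-1,0,0,-0.04,0,-1,0,0,-0.04,0,-1,0,0,-0.04,0]
}}

```text
time: 7.75
ee_pos: [0.5125, 0.0959, 0.2051]
ee_rot: [0.0, 1.0, 0.0, 0.0]
force: [1.4, -0.3, 0.4]
grip_width: 0.002
grip_force: 0.0
```

Request:
{"method": "play_rows", "body": {
  "motion": [-1,-0.0078,0.04,0,0,-1,-0.0078,0.04,0,0,-1,-0.0078,0.04,0,0,-1,-0.0078,0.04,0,0,-1,-0.0078,0.04,0,0,-1,-0.0078,0.04,0,0,-1,-0.0078,0.04,0,0,-1,-0.0078,0.04,0,0,-1,-0.0078,0.041,0,0,-1,0,0,0.04,0,-1,0,0,0,0,-1,0,0,0,0]
}}

```text
time: 8.95
ee_pos: [0.4424, -0.2642, 0.1633]
ee_rot: [-0.001, 1.0, 0.001, -0.001]
force: [-0.3, 0.0, 0.9]
grip_width: 0.002
grip_force: 0.0
```

```bash
python3 - <<'E'
from h import *
from plant import *
c=capture("top");print(arrow(c));P=cloud(c)
w=np.zeros((420,560),bool);w[125:190,185:245]=1;q=P[w&(abs(P[...,2]-.068)<.008)];print("box",cv2.minAreaRect((q[:,:2]*1000).astype(np.float32))[0])
w_,s=wristcam();p=proj(w_,(.443,-.265,.062));print(s["ee_pos"],p)
h=cv2.cvtColor(w_["image"],cv2.COLOR_BGR2HSV);Q=cloud(w_)
near=np.hypot(Q[...,0]-.443,Q[...,1]+.265)<.02
m=near&(abs(Q[...,2]-.062)<.005);print("pl",m.sum(),Q[m].mean(0) if m.any() else 0)
cv2.imwrite("pics/b.png",np.hstack([cv2.resize(c["image"],(400,300)),cv2.resize(w_["image"],(400,300))]))
E
```

```text
(448, np.float64(61.37734734457492), np.float64(61.800263021728284), array([0.55234194, 0.05262633], dtype=float32))
box (656.874755859375, 245.0113067626953)
[ 0.44329649 -0.26418829  0.16417543] [272.32980177 211.89098279]
pl 505 [ 0.44351444 -0.26681115  0.06197809]
```

View pics/b.png

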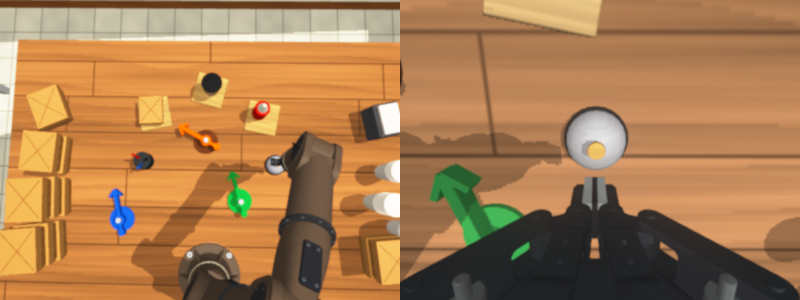

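The top view shows the arrow at 61.5°, pointing at the box, with everything in its place. The brass plunger at right-panel (596,150) lies under the fingertips. Press it.

Request:
{"method": "play_rows", "body": {
  "motion": [-1,0,0.002,0.04,0,-1,0,0,0.04,0,-1,0,0,0.004,0,-1,0,0,0.004,0,-1,0,0,0.003,0,-1,0,0,0.002,0,-1,0,0,0,0,-1,0,0,0,0]
}}

```text
time: 9.85
ee_pos: [0.444, -0.2673, 0.0714]
ee_rot: [0.0, 1.0, 0.0, 0.001]
force: [2.1, 1.9, 2.9]
grip_width: 0.001
grip_force: 1.6
```

Request:
{"method": "play_rows", "body": {
  "motion": [-1,0,0,0.001,0,-1,0,0,0.001,0,-1,0,0,0,0,-1,0,0,0,0]
}}

```text
time: 10.25
ee_pos: [0.4439, -0.2674, 0.0698]
ee_rot: [0.0, 1.0, 0.0, 0.001]
force: [-0.0, 3.5, 19.0]
grip_width: 0.0
grip_force: 9.2
```

Force jumped to 19 N, so the plunger is on its stop. Release it.

Request:
{"method": "play_rows", "body": {
  "motion": [-1,0,0,-0.005,0,-1,0,0,-0.01,0,-1,0,0,-0.04,0,-1,0,0,-0.04,0,-1,0,0,-0.04,0,-1,-0.03,0.03,0,0,-1,-0.03,0.03,0,0,-1,-0.03,0.03,0,0,-1,0,0,0,0,-1,0,0,0,0,-1,0,0,0,0]
}}

```text
time: 11.35
ee_pos: [0.3532, -0.3563, 0.2033]
ee_rot: [-0.0, 1.0, 0.001, -0.0]
force: [0.0, 1.3, -1.4]
grip_width: 0.0
grip_force: 0.0
```

```bash
python3 - <<'E'
from h import *
from plant import *
c=capture("top");print(arrow(c)[1:3]);P=cloud(c);print(get_state()["force"])
Q=cloud(c);near=np.hypot(Q[...,0]-.443,Q[...,1]+.265)<.009;print("plunger z",np.median(Q[near][:,2]))
print(job_done())
E
```

```text
(np.float64(61.29461065815324), np.float64(61.882355365102455))
[0.27444231 0.1049565  1.10661786]
plunger z 0.061844220494503804
the job is handed in; nothing more can be done
None
```

The job is handed in at about 11 s: the orange arrow points at the meal box (about 61.6°, matching the target), the bell was pressed to its stop and is up again, and I saw nothing else moved; the hand-in call gave no verdict.

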